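# Heft the stud tubs, sort them and call the runner

### The job

Heft each tub of mounting studs on the bench: those weighing more than 300 g go in the ready tray (the plain one), the lighter ones in the refill tray (the one with a steel loop handle at each end); a tub within 50 g of 300 g may go in either. Stand them upright, flat on the tray's floor, and when all are sorted press the call button fully down and let it go, so that the runner comes. Leave the glue gun, the tape roll and the round sign blank where they are.

Things in the scene. Friction and masses are not known exactly. Their poses are not given: they have to be found in the camera images.
- tub0: closed round tub of brass studs, or absent (None); all seven look alike: grey body, paper band, black lid, 52 mm diameter, 62 mm high, straight-sided. Origin at the centre of its underside, z up through the lid. Starts standing on the bench between the trays. Its fill is hidden: it weighs anything from 100 g (nearly empty) to 530 g (full), drawn anew each time
- tub1: closed round tub of brass studs, or absent (None); all seven look alike: grey body, paper band, black lid, 52 mm diameter, 62 mm high, straight-sided. Origin at the centre of its underside, z up through the lid. Starts standing on the bench between the trays. Its fill is hidden: it weighs anything from 100 g (nearly empty) to 530 g (full), drawn anew each time
- tub2: closed round tub of brass studs, or absent (None); all seven look alike: grey body, paper band, black lid, 52 mm diameter, 62 mm high, straight-sided. Origin at the centre of its underside, z up through the lid. Starts standing on the bench between the trays. Its fill is hidden: it weighs anything from 100 g (nearly empty) to 530 g (full), drawn anew each time
- tub3: closed round tub of brass studs, or absent (None); all seven look alike: grey body, paper band, black lid, 52 mm diameter, 62 mm high, straight-sided. Origin at the centre of its underside, z up through the lid. Starts standing on the bench between the trays. Its fill is hidden: it weighs anything from 100 g (nearly empty) to 530 g (full), drawn anew each time
- tub4: closed round tub of brass studs, or absent (None); all seven look alike: grey body, paper band, black lid, 52 mm diameter, 62 mm high, straight-sided. Origin at the centre of its underside, z up through the lid. Starts standing on the bench between the trays. Its fill is hidden: it weighs anything from 100 g (nearly empty) to 530 g (full), drawn anew each time
- tub5: closed round tub of brass studs, or absent (None); all seven look alike: grey body, paper band, black lid, 52 mm diameter, 62 mm high, straight-sided. Origin at the centre of its underside, z up through the lid. Starts standing on the bench between the trays. Its fill is hidden: it weighs anything from 100 g (nearly empty) to 530 g (full), drawn anew each time
- tub6: closed round tub of brass studs, or absent (None); all seven look alike: grey body, paper band, black lid, 52 mm diameter, 62 mm high, straight-sided. Origin at the centre of its underside, z up through the lid. Starts standing on the bench between the trays. Its fill is hidden: it weighs anything from 100 g (nearly empty) to 530 g (full), drawn anew each time
- ready_tray: fixed plywood tray 250 (its x) by 160 mm (its y), walls 5 mm thick and 18 mm high, floor 5 mm thick, origin at the centre of its underside, turned up to 7 degrees; left or right of the tubs. This is the ready tray, plain, without handles.
- refill_tray: fixed plywood tray 250 (its x) by 160 mm (its y), walls 5 mm thick and 18 mm high, floor 5 mm thick, origin at the centre of its underside, turned up to 7 degrees; left or right of the tubs. This is the refill tray: a 10 mm thick steel loop handle, 90 mm wide, sticks out 30 mm at each x end, 17 mm high at most.
- call (a joint): travel of the call button: 0 released, 0.007 m fully down; a spring of about 5 N when fully down brings it back up
- call_top (a point): centre of the top face of the round white call button, 40 mm diameter, top 23 mm above the bench, in a round dark steel housing 56 mm wide and 12 mm high, fixed to the bench beyond the tubs; it is pressed straight down
- glue_gun: green hot-glue gun lying on its side beyond the work, body 130 x 34 x 36 mm along its x with the handle towards its -y; origin at the underside of the body's centre. Not to be moved
- tape_roll: cardboard-brown roll of tape lying flat beyond the work, 100 mm diameter, 25 mm high, origin at the centre of its underside. Not to be moved
- sign_blank: round layered-cardboard sign blank with a white face, 96 mm diameter, 34 mm high, lying flat beyond the button, origin at the centre of its underside. Not to be moved

How it is judged:
By the outcome, as a careful person would: the job done as asked, in the order asked, and still so for the second after the job is handed in, with the robot touching nothing.
Of tub0, tub1, tub2, tub3, tub4, tub5, tub6 only 5 to 7 are there at a start; the rules pass over those that are not, and their reading is None.
At some moment in a run one of tub0, tub1, tub2, tub3, tub4, tub5, tub6 may be knocked a few centimetres aside while the robot is not near it.
Once in a run the grip may slacken for a moment while it holds something.
It also fails if it takes over 210 s, if anything falls off the work surface, if the arm or the gripper's body presses on something with over 40 N, if the wrist force passes 120 N, or if a joint passes its speed limit or range.

### The arm

A 7-joint arm with a two-finger parallel gripper is mounted at the origin on the work surface. World frame = base frame: x ahead of the robot, y to its left, z up, the work surface at z = 0. Lengths are in m, angles in rad, forces in N, time in s.
With the tool pointing down it reaches from about 0.425 to 0.925 m from the base axis. Payload 6.8 kg.
Tool frame: the origin (TCP) lies between the finger pads; the fingertips stand r.tcp_to_tips ahead of it and the grasp point (between the pads) is the TCP (r.tcp_to_tips is the distance from the TCP to the fingertips, in m); z points along the fingers, y is the line along which they close (so a half turn about z gives the same grasp; the last joint's range is limited). The gripper opens to 85 mm and grips with 20 to 120 N. Pads are 22 mm wide; open, the fingers measure 114 mm over their backs; the gripper's body (76 mm by 85 mm) begins 54 mm behind the grasp point. The pads swing forward as they close: fully open they stand 13 mm farther back than shut.
Start: joints at [-1.319, 0.477, 0.022, 1.555, -0.011, 1.109, -0.083], TCP at [0.238, 0.632, 0.25] pointing down, gripper open.
Joint ranges: [-2.96, 2.96], [-0.34, 2.1], [-1.41, 1.46], [0.24, 2.44], [-1.37, 4.51], [0.17, 1.92], [-2.96, 2.96]. Speed limits (rad/s): [2.39, 2.39, 3.14, 3.14, 3.14, 3.14, 3.14].

### API

Orientations are given as a rotation vector (axis times angle).
In Python, from bench import r gives the robot as it stands.
- The arm moves only by the tool servo_tool, never from a script. Its argument "commands" is a list of rows, each a list of 2 entries, a list of its own where there are three numbers: the shift along the tool's x, y, z normalised to -1 to 1, where 1 is 250 mm, then the turn, a rotation vector about the tool's x, y, z normalised to -1 to 1, where 1 is 90 degrees. In form: [[[dx, dy, dz], [ax, ay, az]], ...]. A call has 1 to 20 rows; each row is the pose to reach, as a shift and turn from the pose commanded when the call began, along the tool's axes at that moment; what a row does not reach only later rows make up. A row lasts 1/10 s, in which the tool goes at most 50 mm and 8.59 degrees, less where a joint would pass 70% of its speed; a pose out of reach is approached as far as the arm can. A call with a number of a shift or a turn outside -1 to 1 is refused whole. A call with a gripper value outside its range is refused whole. "claw" is the closure, from 0 (fully open) to 1 (shut), set as the call begins (left out, the last holds). The fingers move at their own pace and stop on an object; "squeeze" is the grip in N (left out, the last holds). Time passes only in rows, so rows that repeat a pose let the fingers close. It gives the time, the measured TCP pose, the force, the opening and the grip force at its end, in the units of the state.
- r.get_obs(): the state, without advancing time (a new reading comes with each control period).
- r.grab_frame(name): name is "scene" or "top" or "wrist"; returns (picture, depth): 480x640x3 uint8, red, green, blue; 480x640 float32, m along the optical axis (not along the pixel's ray), 0 where there is no reading.
- r.camera_model(name): a dict with "fx", "fy", "cx", "cy" (pixels), "extrinsics" (4x4, takes a point from camera to world coordinates); the wrist camera has in their place "hand_eye" (4x4, takes a point from camera to tool coordinates, whose origin is the TCP and whose axes are the flange's). Camera axes: x right, y down, z forward; pixel columns grow to the right and rows downward; lengths in m; the calibration is good to about 2 mm. A picture is of the moment at which its call begins: read the wrist's pose just before it. camera_model takes no time and is no camera call.
- r.hand_in(): hands the job in; it is judged then, once.
Trained networks look in the newest picture that a camera, given by its name, has taken for a name from the list of things; names that differ only in an ending like _2 or _b are one class to them, and where a whole thing is asked for, a point or a joint stands for the part that bears it (a point fixed in the world has none). Each returns a list of dicts, best first, with "confidence" (0 to 1); they miss things now and then, are a little off and sometimes report something else, mostly with a low value. They report only what shows in the picture. A call takes as long as a camera call.
- r.boxes_of(camera, target): "uv" ([column, row] in pixels, amid what is visible of it).
- r.mark_of(camera, target): "uv" ([column, row] in pixels: a listed point, or the origin of a listed thing).
The state is a dict: "clock": time; "joints": joint angles; "qvel": joint speeds; "tau": joint torques, N m; "tcp_pos": TCP position; "orientation": TCP orientation; "contact_force": force on the tool from outside, world axes, zero at the start; "moment": the same for the moment, N m; "grip_width": finger opening in m; "gripper_force": force on a finger pad.
Only numpy, scipy, OpenCV 4.12 (cv2) and the standard library are available. Lean on these libraries where they do the work, as an engineer would, in place of code of your own. Each camera call takes 0.05 s, during which the arm holds its last target. There are 200 camera calls.

## Working session

There is one attempt and no reset: what is moved stays moved. The work goes in short steps, Python scripts to look and compute and a tool call to move; the robot and the scene stay as the last step left them, time stands still between calls to the robot, and variables do not carry over. Pictures are saved under pics/ and viewed, at most 14 in all, crops included, and the job is handed in when it is done.

Besides the shell and the picture viewer there is one more tool, called as a command line: name --argument value ..., lists and objects as JSON in quotes. servo_tool: Moves the arm, as the interface text tells. Scaled input: -1 to 1 covers 250 mm each way for a shift and 90 degrees each way for a turn. Its arguments: {"type":"object","properties":{"commands":{"type":"array"},"claw":{"type":"number"},"squeeze":{"type":"number"}},"required":["commands"]}

```bash
mkdir -p pics
cat > h.py <<'E'
import numpy as np,cv2
from bench import r
from scipy.spatial.transform import Rotation as R
def snap(cam,name=None):
    o=r.get_obs();im,d=r.grab_frame(cam)
    if name: cv2.imwrite(f'pics/{name}.png',im[:,:,::-1])
    return o,im,d
def ext(cam,o=None):
    m=r.camera_model(cam)
    if cam!='wrist': return m,np.array(m['extrinsics'])
    T=np.eye(4);T[:3,:3]=R.from_rotvec(o['orientation']).as_matrix();T[:3,3]=o['tcp_pos']
    return m,T@np.array(m['hand_eye'])
def cloud(cam,o,d):
    m,E=ext(cam,o);v,u=np.mgrid[0:480,0:640]
    P=np.stack([(u-m['cx'])/m['fx']*d,(v-m['cy'])/m['fy']*d,d],-1)
    W=P@E[:3,:3].T+E[:3,3];W[d==0]=np.nan
    return W
E
python3 - <<'E'
from h import *
o,im,d=snap('top','top0');W=cloud('top',o,d);np.save('W0.npy',W)
print({k:np.round(v,3) for k,v in o.items()},r.tcp_to_tips)
for n in ['tub0','ready_tray','refill_tray','call_top','glue_gun','tape_roll','sign_blank']:
    for q in r.mark_of('top',n):
        u,v=map(int,np.round(q['uv']));
        print(n,round(q['confidence'],2),u,v,W[v,u].round(3) if 0<=u<640 and 0<=v<480 else '')
m=(W[...,2]>.05)&(W[...,2]<.075)
k,l,s,c=cv2.connectedComponentsWithStats(m.astype('uint8'))
for i in range(1,k):
    if s[i,4]>60: print(s[i],np.nanmean(W[l==i],0).round(3),(np.nanmin(W[l==i],0)[:2]/2+np.nanmax(W[l==i],0)[:2]/2).round(3))
E
```

```text
{'clock': np.float64(0.0), 'joints': array([-1.319,  0.478,  0.022,  1.556, -0.012,  1.109, -0.083]), 'qvel': array([ 0.001,  0.   , -0.002, -0.001, -0.   ,  0.001, -0.001]), 'tau': array([ 0.0000e+00, -5.9645e+01,  1.6080e+00, -2.8120e+01,  1.3000e-02,
        9.0000e-03,  0.0000e+00]), 'tcp_pos': array([0.237, 0.631, 0.249]), 'orientation': array([-5.620e-01, -3.091e+00,  3.000e-03]), 'contact_force': array([ 0.316,  0.769, -0.827]), 'moment': array([-0.005,  0.03 , -0.019]), 'gripper_force': np.float64(0.0), 'grip_width': np.float64(0.086)} 0.019
tub0 0.93 308 277 [0.544 0.043 0.064]
tub0 0.93 279 329 [0.442 0.1   0.064]
tub0 0.91 349 283 [ 0.532 -0.038  0.061]
tub0 0.91 371 327 [ 0.446 -0.081  0.063]
tub0 0.84 387 273 [ 0.552 -0.114  0.061]
tub0 0.77 329 327 [0.446 0.002 0.063]
ready_tray 0.93 450 295 [ 0.508 -0.253  0.008]
ready_tray 0.34 368 324 [ 0.451 -0.075  0.061]
ready_tray 0.2 280 328 [0.444 0.098 0.062]
ready_tray 0.18 227 186 [ 0.743  0.22  -0.002]
refill_tray 0.69 197 300 [0.499 0.276 0.009]
refill_tray 0.51 372 328 [ 0.444 -0.083  0.062]
call_top 0.49 314 227 [0.65  0.032 0.021]
glue_gun 0.61 421 190 [ 0.726 -0.191  0.036]
glue_gun 0.42 449 295 [ 0.508 -0.251  0.008]
tape_roll 0.97 229 184 [0.746 0.215 0.001]
sign_blank 0.63 329 174 [0.759 0.001 0.037]
[296 260  26  26 524] [0.553 0.043 0.063] [0.553 0.043]
[380 260  26  26 530] [ 0.553 -0.125  0.062] [ 0.553 -0.125]
[260 268  26  27 534] [0.536 0.115 0.063] [0.536 0.114]
[337 269  26  26 525] [ 0.536 -0.04   0.063] [ 0.535 -0.039]
[265 315  26  27 552] [0.444 0.103 0.063] [0.444 0.103]
[360 317  27  27 554] [ 0.44  -0.085  0.063] [ 0.44  -0.085]
[321 318  26  27 545] [ 0.438 -0.006  0.063] [ 0.438 -0.007]
```

View pics/top0.png

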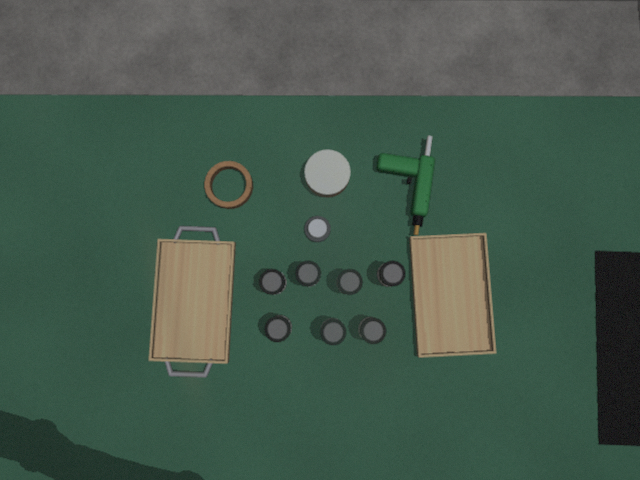

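The top view shows seven tubs: the back row at about row 275 and the front row at about row 329. The refill tray is on the left at (193,300), the ready tray on the right at (452,295) and the button at (318,228). The sign blank is at (328,172), the tape roll at (229,184) and the glue gun at (422,185).

```bash
python3 - <<'E'
from h import *
W=np.load('W0.npy');im=cv2.imread('pics/top0.png').astype(int)
b,g,rr=im[...,0],im[...,1],im[...,2]
wood=((rr-b)>25)&(rr>g)&(np.abs(W[...,0]-.5)<.2)
for s in (1,-1):
    m=wood&(s*W[...,1]>.15)
    P=W[m][:,:2].astype('f4');print(s,cv2.minAreaRect(P), cv2.minAreaRect(W[m&(W[...,2]>.013)][:,:2].astype('f4')))
w=(im.min(-1)>110)&(np.abs(W[...,1]-.02)<.06)&(W[...,0]>.6)&(W[...,0]<.69)
print(W[w].mean(0),w.sum())
E
cat >> h.py <<'E'
def tubs():
    o,im,d=snap('top');W=cloud('top',o,d)
    m=(W[...,2]>.05)&(W[...,2]<.078)
    k,l,s,c=cv2.connectedComponentsWithStats(m.astype('uint8'))
    return [np.r_[(np.nanmin(W[l==i],0)/2+np.nanmax(W[l==i],0)/2),s[i,4]].round(3) for i in range(1,k) if s[i,4]>60]
def go(x,y,z,yaw,o=None):
    "yaw: deg of tool y from world +y (ccw). prints rows numbers"
    o=o or r.get_obs();M=R.from_rotvec(o['orientation']).as_matrix()
    s=M.T@(np.array([x,y,z])-o['tcp_pos'])/.25
    T=R.from_euler('z',yaw,degrees=True).as_matrix()@np.diag([-1.,1,-1])
    t=R.from_matrix(M.T@T).as_rotvec()/(np.pi/2)
    print('shift',s.round(3).tolist(),'turn',t.round(3).tolist())
def say():
    o=r.get_obs();print('t',round(float(o['clock']),1),o['tcp_pos'].round(3),o['orientation'].round(3),'F',o['contact_force'].round(2),'w',round(float(o['grip_width']),4))
E
python3 -c "
from h import *
go(.44,-.085,.16,0)"
```

```text
1 ((0.5377435684204102, 0.2849113643169403), (0.17213010787963867, 0.3357585668563843), 86.44419860839844) ((0.5389115810394287, 0.28128015995025635), (0.16502654552459717, 0.3329765498638153), 86.44419860839844)
-1 ((0.5208370089530945, -0.2558682858943939), (0.27504444122314453, 0.1608702391386032), 2.629183769226074) ((0.5223183035850525, -0.25586622953414917), (0.27215489745140076, 0.16077318787574768), 2.6583597660064697)
[0.648804   0.02552909 0.02320593] 268
shift [-1.767, -2.398, 0.361] turn [-0.0, -0.0, -0.229]
```

Run:
```python
from h import *
W=np.load('W0.npy');im=cv2.imread('pics/top0.png').astype(int)
wood=(((im[...,2]-im[...,0])>25)&(im[...,2]>im[...,1])).astype('uint8')
wood=cv2.morphologyEx(wood,cv2.MORPH_OPEN,np.ones((9,9)))
k,l,s,c=cv2.connectedComponentsWithStats(wood)
for i in range(1,k):
    if s[i,4]>2000:
        P=W[l==i];print(s[i],cv2.minAreaRect(P[:,:2].astype('f4')),np.nanmedian(P,0))
```

```text
[ 411  233   80  124 8754] ((0.5139554738998413, -0.25338053703308105), (0.25323355197906494, 0.1420319527387619), 7.035335063934326) [ 0.50813868 -0.25354808  0.00561051]
[ 153  239   81  124 8996] ((0.49402064085006714, 0.28133639693260193), (0.14509217441082, 0.24863851070404053), 83.68470764160156) [0.49651495 0.28322413 0.00567281]
```

servo_tool --commands '[[[-0.75,-1,0.2],[0,0,-0.229]],[[-0.75,-1,0.2],[0,0,-0.229]],[[-0.75,-1,0.2],[0,0,-0.229]],[[-0.75,-1,0.2],[0,0,-0.229]],[[-0.75,-1,0.2],[0,0,-0.229]],[[-0.75,-1,0.2],[0,0,-0.229]],[[-0.75,-1,0.2],[0,0,-0.229]],[[-0.75,-1,0.2],[0,0,-0.229]]]' --claw 0.2 --squeeze 60

```text
clock: 1.2
tcp_pos: [0.326, 0.329, 0.2001]
orientation: [-0.007, -3.141, 0.002]
contact_force: [0.2, 0.2, 0.6]
grip_width: 0.068
gripper_force: 0.0
```

servo_tool --commands '[[[-0.2,-0.9,0],[0,0,0]],[[-0.2,-0.9,0],[0,0,0]],[[-0.2,-0.9,0],[0,0,0]],[[-0.2,-0.9,0],[0,0,0]],[[-0.2,-0.9,0],[0,0,0]],[[-0.2,-0.9,0],[0,0,0]],[[-0.2,-0.9,0],[0,0,0]]]'

```text
clock: 1.9
tcp_pos: [0.3759, 0.1081, 0.2008]
orientation: [-0.0, 3.14, 0.002]
contact_force: [-0.5, 0.8, -0.5]
grip_width: 0.0681
gripper_force: 0.0
```

servo_tool --commands '[[[-0.256,-0.756,0.2],[0,0,0]],[[-0.256,-0.756,0.2],[0,0,0]],[[-0.256,-0.756,0.2],[0,0,0]],[[-0.256,-0.756,0.2],[0,0,0]],[[-0.256,-0.756,0.2],[0,0,0]],[[-0.256,-0.756,0.2],[0,0,0]],[[-0.256,-0.756,0.2],[0,0,0]]]'

```text
clock: 2.6
tcp_pos: [0.4396, -0.0798, 0.1503]
orientation: [0.005, -3.141, -0.001]
contact_force: [1.4, 0.0, 0.1]
grip_width: 0.0683
gripper_force: 0.0
```

```bash
cat >> h.py <<'E'
def force(n=6):
    F=[]
    for i in range(n):
        F.append(r.get_obs()['contact_force'][2]); r.grab_frame('top')
    F=np.array(F);print('Fz mean',F.mean().round(3),'sd',F.std().round(3))
    return F.mean()
E
python3 - <<'E'
from h import *
say();force(8);print(*tubs(),sep='\n');go(.44,-.085,.045,0)
E
```

```text
t 2.6 [ 0.44 -0.08  0.15] [ 5.000e-03 -3.141e+00 -1.000e-03] F [1.44 0.01 0.1 ] w 0.0683
Fz mean 0.41 sd 0.452
[5.53e-01 4.30e-02 6.00e-02 5.22e+02]
[ 5.53e-01 -1.25e-01  5.90e-02  5.34e+02]
[5.37e-01 1.14e-01 6.10e-02 5.32e+02]
[ 5.35e-01 -3.90e-02  6.00e-02  5.24e+02]
[4.44e-01 1.03e-01 5.90e-02 5.53e+02]
[ 4.38e-01 -7.00e-03  5.90e-02  4.88e+02]
shift [-0.003, -0.013, 0.422] turn [0.0, 0.0, 0.0]
```

servo_tool --commands '[[[0,0,0.2],[0,0,0]],[[0,0,0.42],[0,0,0]],[[0,0,0.42],[0,0,0]],[[0,0,0.42],[0,0,0]],[[0,0,0.42],[0,0,0]]]'

```text
clock: 3.55
tcp_pos: [0.4404, -0.0825, 0.0471]
orientation: [0.001, 3.139, 0.0]
contact_force: [0.7, -0.8, 1.0]
grip_width: 0.0683
gripper_force: 0.0
```

servo_tool --commands '[[[0,0,0],[0,0,0]],[[0,0,0],[0,0,0]],[[0,0,0],[0,0,0]],[[0,0,0],[0,0,0]],[[0,0,0],[0,0,0]],[[0,0,0],[0,0,0]],[[0,0,-0.15],[0,0,0]],[[0,0,-0.36],[0,0,0]],[[0,0,-0.36],[0,0,0]],[[0,0,-0.36],[0,0,0]],[[0,0,-0.36],[0,0,0]],[[0,0,-0.36],[0,0,0]]]' --claw 1

```text
clock: 4.75
tcp_pos: [0.4378, -0.082, 0.1341]
orientation: [0.0, -3.139, -0.0]
contact_force: [-0.4, 0.5, -5.6]
grip_width: 0.0506
gripper_force: 66.2
```

```bash
cat >> h.py <<'E'
CT={'ready':((.509,-.254),3.),'refill':((.496,.283),-3.5)}
SL=[(68,-40),(68,40),(0,-40),(0,40),(-68,-40),(-68,40)]
def slot(t,i):
    (cx,cy),a=CT[t];s=SL[i];v=R.from_euler('z',a,degrees=True).apply([s[0]/1e3,s[1]/1e3,0])
    print(t,i,(cx+v[0]).round(3),(cy+v[1]).round(3));go(cx+v[0],cy+v[1],.125,a)
E
python3 - <<'E'
from h import *
say();force(8);slot('ready',0);slot('refill',0)
E
```

```text
t 4.8 [ 0.438 -0.082  0.134] [ 0.    -3.139 -0.   ] F [-0.44  0.46 -5.64] w 0.0506
Fz mean -4.645 sd 0.545
ready 0 0.579 -0.29
shift [-0.56, -0.832, 0.04] turn [-0.0, -0.0, -0.033]
refill 0 0.561 0.239
shift [-0.49, 1.285, 0.04] turn [-0.0, -0.0, 0.039]
```

servo_tool --commands '[[[-0.15,-0.2,0],[0,0,0]],[[-0.25,-0.38,0],[0,0,-0.033]],[[-0.37,-0.54,0],[0,0,-0.033]],[[-0.48,-0.7,0],[0,0,-0.033]],[[-0.56,-0.832,0],[0,0,-0.033]],[[-0.56,-0.832,0],[0,0,-0.033]],[[-0.56,-0.832,0.12],[0,0,-0.033]],[[-0.56,-0.832,0.22],[0,0,-0.033]],[[-0.56,-0.832,0.28],[0,0,-0.033]],[[-0.56,-0.832,0.32],[0,0,-0.033]],[[-0.56,-0.832,0.32],[0,0,-0.033]],[[-0.56,-0.832,0.32],[0,0,-0.033]]]'

```text
clock: 6.35
tcp_pos: [0.5796, -0.2905, 0.0559]
orientation: [-0.081, 3.139, -0.001]
contact_force: [0.4, -0.0, -4.2]
grip_width: 0.0503
gripper_force: 66.5
```

Run:
```python
from h import *
say();snap('scene','s1')
```

```text
t 6.3 [ 0.58  -0.291  0.056] [-8.100e-02  3.139e+00 -1.000e-03] F [ 0.4  -0.03 -4.19] w 0.0503
```

View pics/s1.png

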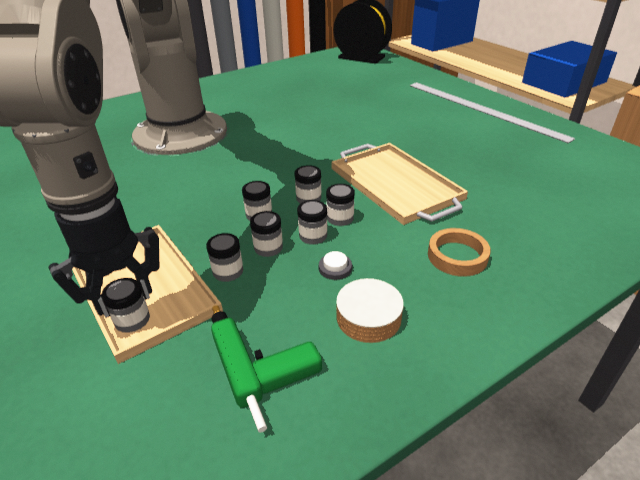

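The tub is held upright over the ready tray floor at (128,305), a few mm up. The other six are still standing. I'll lower the last bit and release.

servo_tool --commands '[[[0,0,0.016],[0,0,0]],[[0,0,0.016],[0,0,0]],[[0,0,0.016],[0,0,0]]]'

```text
clock: 6.7
tcp_pos: [0.5801, -0.2907, 0.0531]
orientation: [-0.081, 3.138, -0.001]
contact_force: [-2.1, 0.2, 5.2]
grip_width: 0.0505
gripper_force: 66.8
```

servo_tool --commands '[[[0,0,0],[0,0,0]],[[0,0,0],[0,0,0]],[[0,0,0],[0,0,0]],[[0,0,-0.15],[0,0,0]],[[0,0,-0.32],[0,0,0]],[[0,0,-0.36],[0,0,0]],[[0.1,0.2,-0.36],[0,0,0.033]],[[0.4,0.9,-0.36],[0,0,0.033]],[[0.4,0.9,-0.36],[0,0,0.033]],[[0.4,0.9,-0.36],[0,0,0.033]],[[0.4,0.9,-0.36],[0,0,0.033]],[[0.4,0.9,-0.36],[0,0,0.033]],[[0.4,0.9,-0.36],[0,0,0.033]]]' --claw 0.2

```text
clock: 8.0
tcp_pos: [0.4676, -0.0697, 0.1414]
orientation: [-0.004, 3.141, 0.0]
contact_force: [0.8, 0.0, -1.1]
grip_width: 0.0685
gripper_force: 0.0
```

Run:
```python
from h import *
say();print(*tubs(),sep='\n');go(.438,-.007,.046,0);force(8)
```

```text
t 8.0 [ 0.468 -0.07   0.141] [-0.004  3.141  0.   ] F [ 0.81  0.03 -1.13] w 0.0685
[ 5.79e-01 -2.91e-01  6.20e-02  5.67e+02]
[5.53e-01 4.30e-02 6.00e-02 5.24e+02]
[ 5.53e-01 -1.25e-01  5.90e-02  5.31e+02]
[5.36e-01 1.14e-01 6.10e-02 5.32e+02]
[ 5.35e-01 -3.90e-02  6.00e-02  5.19e+02]
[4.44e-01 1.03e-01 6.00e-02 5.50e+02]
[ 4.38e-01 -7.00e-03  5.90e-02  4.43e+02]
shift [0.121, 0.256, 0.382] turn [-0.0, 0.001, 0.0]
Fz mean 0.113 sd 0.455
```

servo_tool --commands '[[[0.12,0.256,0],[0,0,0]],[[0.12,0.256,0],[0,0,0]],[[0.12,0.256,0],[0,0,0]],[[0.12,0.256,0.2],[0,0,0]],[[0.12,0.256,0.38],[0,0,0]],[[0.12,0.256,0.38],[0,0,0]],[[0.12,0.256,0.38],[0,0,0]],[[0.12,0.256,0.38],[0,0,0]]]'

```text
clock: 9.25
tcp_pos: [0.4392, -0.0072, 0.0482]
orientation: [0.002, 3.138, 0.001]
contact_force: [-0.6, 0.1, 0.5]
grip_width: 0.0684
gripper_force: 0.0
```

servo_tool --commands '[[[0,0,0],[0,0,0]],[[0,0,0],[0,0,0]],[[0,0,0],[0,0,0]],[[0,0,0],[0,0,0]],[[0,0,0],[0,0,0]],[[0,0,0],[0,0,0]],[[0,0,-0.15],[0,0,0]],[[0,0,-0.36],[0,0,0]],[[0,0,-0.36],[0,0,0]],[[0,0,-0.36],[0,0,0]],[[0,0,-0.36],[0,0,0]],[[0,0,-0.36],[0,0,0]]]' --claw 1

```text
clock: 10.45
tcp_pos: [0.4366, -0.0067, 0.1354]
orientation: [0.0, -3.139, 0.001]
contact_force: [0.0, -0.1, -2.0]
grip_width: 0.0504
gripper_force: 63.1
```

Run:
```python
from h import *
say();force(8);slot('ready',2);slot('refill',1)
```

```text
t 10.4 [ 0.437 -0.007  0.135] [ 0.000e+00 -3.139e+00  1.000e-03] F [ 0.01 -0.13 -2.03] w 0.0504
Fz mean -1.086 sd 0.515
ready 2 0.511 -0.294
shift [-0.295, -1.149, 0.044] turn [-0.0, -0.0, -0.033]
refill 1 0.566 0.319
shift [-0.515, 1.302, 0.044] turn [-0.0, -0.0, 0.039]
```

servo_tool --commands '[[[-0.06,0.18,0],[0,0,0]],[[-0.12,0.36,0],[0,0,0.039]],[[-0.18,0.54,0],[0,0,0.039]],[[-0.24,0.72,0],[0,0,0.039]],[[-0.3,0.9,0],[0,0,0.039]],[[-0.3,0.9,0],[0,0,0.039]],[[-0.3,0.9,0],[0,0,0.039]]]'

```text
clock: 11.55
tcp_pos: [0.5124, 0.2195, 0.1358]
orientation: [-0.092, -3.14, 0.001]
contact_force: [-1.2, -1.9, -1.9]
grip_width: 0.0503
gripper_force: 63.2
```

Run:
```python
from h import *
say();slot('refill',1)
```

```text
t 11.6 [0.512 0.219 0.136] [-9.20e-02 -3.14e+00  1.00e-03] F [-1.15 -1.88 -1.85] w 0.0503
refill 1 0.566 0.319
shift [-0.192, 0.409, 0.043] turn [-0.0, -0.0, 0.002]
```

servo_tool --commands '[[[-0.1,0.2,0],[0,0,0]],[[-0.19,0.405,0],[0,0,0]],[[-0.19,0.405,0],[0,0,0]],[[-0.19,0.405,0.1],[0,0,0]],[[-0.19,0.405,0.22],[0,0,0]],[[-0.19,0.405,0.29],[0,0,0]],[[-0.19,0.405,0.32],[0,0,0]],[[-0.19,0.405,0.33],[0,0,0]],[[-0.19,0.405,0.33],[0,0,0]],[[-0.19,0.405,0.33],[0,0,0]]]'

```text
clock: 12.55
tcp_pos: [0.5669, 0.3162, 0.0547]
orientation: [0.097, 3.139, 0.001]
contact_force: [-0.2, 0.0, -1.1]
grip_width: 0.0503
gripper_force: 63.6
```

servo_tool --commands '[[[0,0,0.006],[0,0,0]],[[0,0,0.006],[0,0,0]],[[0,0,0.006],[0,0,0]]]'

```text
clock: 12.85
tcp_pos: [0.567, 0.3166, 0.0539]
orientation: [0.097, 3.139, 0.002]
contact_force: [-2.9, -1.4, 8.3]
grip_width: 0.0507
gripper_force: 64.4
```

servo_tool --commands '[[[0,0,0],[0,0,0]],[[0,0,0],[0,0,0]],[[0,0,0],[0,0,0]],[[0,0,-0.15],[0,0,0]],[[0,0,-0.32],[0,0,0]],[[0,0,-0.36],[0,0,0]],[[0.1,-0.2,-0.36],[0,0,-0.039]],[[0.43,-0.87,-0.36],[0,0,-0.039]],[[0.43,-0.87,-0.36],[0,0,-0.039]],[[0.43,-0.87,-0.36],[0,0,-0.039]],[[0.43,-0.87,-0.36],[0,0,-0.039]],[[0.43,-0.87,-0.36],[0,0,-0.039]],[[0.43,-0.87,-0.36],[0,0,-0.039]]]' --claw 0.2

```text
clock: 14.15
tcp_pos: [0.4455, 0.1055, 0.1424]
orientation: [0.003, 3.141, 0.001]
contact_force: [0.4, 0.8, 1.0]
grip_width: 0.0683
gripper_force: 0.0
```

Run:
```python
from h import *
say();print(*tubs(),sep='\n');go(.444,.103,.046,0)
```

```text
t 14.2 [0.445 0.105 0.142] [3.000e-03 3.141e+00 1.000e-03] F [0.37 0.77 1.04] w 0.0683
[ 5.79e-01 -2.90e-01  6.20e-02  5.66e+02]
[5.65e-01 3.15e-01 6.10e-02 5.74e+02]
[5.53e-01 4.30e-02 6.20e-02 5.24e+02]
[ 5.53e-01 -1.25e-01  5.90e-02  5.32e+02]
[5.36e-01 1.14e-01 6.00e-02 5.28e+02]
[ 5.35e-01 -3.90e-02  5.90e-02  5.26e+02]
shift [0.009, -0.015, 0.386] turn [0.0, 0.001, 0.0]
```

servo_tool --commands '[[[0,-0.012,0.2],[0,0,0]],[[0,-0.012,0.385],[0,0,0]],[[0,-0.012,0.385],[0,0,0]],[[0,-0.012,0.385],[0,0,0]],[[0,-0.012,0.385],[0,0,0]]]'

```text
clock: 14.7
tcp_pos: [0.4473, 0.1039, 0.0479]
orientation: [-0.001, 3.138, 0.002]
contact_force: [1.8, 0.7, 0.4]
grip_width: 0.0685
gripper_force: 0.0
```

servo_tool --commands '[[[0,0,0],[0,0,0]],[[0,0,0],[0,0,0]],[[0,0,0],[0,0,0]],[[0,0,0],[0,0,0]],[[0,0,0],[0,0,0]],[[0,0,0],[0,0,0]],[[0,0,-0.15],[0,0,0]],[[0,0,-0.36],[0,0,0]],[[0,0,-0.36],[0,0,0]],[[0,0,-0.36],[0,0,0]],[[0,0,-0.36],[0,0,0]],[[0,0,-0.36],[0,0,0]]]' --claw 1

```text
clock: 15.9
tcp_pos: [0.4446, 0.1027, 0.1351]
orientation: [0.0, -3.14, 0.001]
contact_force: [-0.1, -0.8, -2.4]
grip_width: 0.0506
gripper_force: 63.4
```

Run:
```python
from h import *
say();force(8);slot('ready',2);slot('refill',3)
```

```text
t 15.9 [0.445 0.103 0.135] [ 0.00e+00 -3.14e+00  1.00e-03] F [-0.05 -0.77 -2.44] w 0.0506
Fz mean -1.53 sd 0.43
ready 2 0.511 -0.294
shift [-0.263, -1.587, 0.043] turn [-0.0, -0.0, -0.033]
refill 3 0.498 0.323
shift [-0.212, 0.88, 0.043] turn [-0.0, -0.0, 0.039]
```

servo_tool --commands '[[[-0.05,0.18,0],[0,0,0]],[[-0.1,0.36,0],[0,0,0.039]],[[-0.13,0.54,0],[0,0,0.039]],[[-0.18,0.72,0],[0,0,0.039]],[[-0.21,0.875,0],[0,0,0.039]],[[-0.21,0.875,0],[0,0,0.039]],[[-0.21,0.875,0.1],[0,0,0.039]],[[-0.21,0.875,0.22],[0,0,0.039]],[[-0.21,0.875,0.29],[0,0,0.039]],[[-0.21,0.875,0.32],[0,0,0.039]],[[-0.21,0.875,0.332],[0,0,0.039]],[[-0.21,0.875,0.332],[0,0,0.039]],[[-0.21,0.875,0.332],[0,0,0.039]]]'

```text
clock: 17.6
tcp_pos: [0.4987, 0.3218, 0.0538]
orientation: [0.097, 3.139, 0.001]
contact_force: [-0.2, 0.2, -2.6]
grip_width: 0.0507
gripper_force: 63.9
```

Run:
```python
from h import *
say();print(*tubs(),sep='\n')
o=r.get_obs();go(o['tcp_pos'][0],o['tcp_pos'][1],.053,-3.5);go(.536,.114,.145,-45)
```

```text
t 17.6 [0.499 0.322 0.054] [9.700e-02 3.139e+00 1.000e-03] F [-0.19  0.2  -2.55] w 0.0507
[ 5.79e-01 -2.90e-01  6.20e-02  5.69e+02]
[5.65e-01 3.15e-01 6.10e-02 5.71e+02]
[5.53e-01 4.30e-02 6.20e-02 5.24e+02]
[ 5.53e-01 -1.25e-01  5.90e-02  5.33e+02]
[5.36e-01 1.14e-01 6.00e-02 5.33e+02]
[ 5.35e-01 -3.90e-02  6.00e-02  5.24e+02]
shift [0.0, -0.0, 0.003] turn [0.001, 0.001, -0.0]
shift [-0.201, -0.82, -0.366] turn [0.001, 0.0, 0.461]
```

servo_tool --commands '[[[0,0,0.003],[0,0,0]],[[0,0,0.004],[0,0,0]]]'

```text
clock: 17.85
tcp_pos: [0.4986, 0.3218, 0.0536]
orientation: [0.097, 3.14, 0.001]
contact_force: [-5.3, -2.6, 13.5]
grip_width: 0.0508
gripper_force: 64.8
```

servo_tool --commands '[[[0,0,0],[0,0,0]],[[0,0,0],[0,0,0]],[[0,0,0],[0,0,0]],[[0,0,-0.15],[0,0,0]],[[0,0,-0.32],[0,0,0]],[[0,0,-0.36],[0,0,0]],[[-0.05,-0.2,-0.36],[0,0,0.1]],[[-0.1,-0.4,-0.36],[0,0,0.2]],[[-0.2,-0.6,-0.36],[0,0,0.3]],[[-0.2,-0.8,-0.36],[0,0,0.4]],[[-0.2,-0.82,-0.36],[0,0,0.46]],[[-0.2,-0.82,-0.36],[0,0,0.46]],[[-0.2,-0.82,-0.36],[0,0,0.46]]]' --claw 0.2

```text
clock: 19.15
tcp_pos: [0.5354, 0.115, 0.1418]
orientation: [-1.195, -2.905, -0.0]
contact_force: [1.0, 0.4, -0.0]
grip_width: 0.0683
gripper_force: 0.0
```

Run:
```python
from h import *
say();print(*tubs(),sep='\n');go(.536,.114,.046,-45)
```

```text
t 19.1 [0.535 0.115 0.142] [-1.195 -2.905 -0.   ] F [ 1.03  0.41 -0.04] w 0.0683
[ 5.79e-01 -2.91e-01  6.10e-02  5.66e+02]
[5.65e-01 3.16e-01 6.10e-02 5.74e+02]
[5.53e-01 4.40e-02 6.20e-02 5.22e+02]
[ 5.53e-01 -1.25e-01  6.00e-02  5.32e+02]
[ 5.35e-01 -3.90e-02  5.90e-02  5.24e+02]
[4.94e-01 3.20e-01 6.20e-02 5.90e+02]
shift [-0.007, -0.004, 0.383] turn [0.0, -0.0, 0.004]
```

servo_tool --commands '[[[-0.005,0,0.2],[0,0,0]],[[-0.005,0,0.382],[0,0,0]],[[-0.005,0,0.382],[0,0,0]],[[-0.005,0,0.382],[0,0,0]],[[-0.005,0,0.382],[0,0,0]]]'

```text
clock: 19.7
tcp_pos: [0.5378, 0.114, 0.0486]
orientation: [1.197, 2.902, 0.004]
contact_force: [0.2, -0.7, 1.2]
grip_width: 0.0682
gripper_force: 0.0
```

servo_tool --commands '[[[0,0,0],[0,0,0]],[[0,0,0],[0,0,0]],[[0,0,0],[0,0,0]],[[0,0,0],[0,0,0]],[[0,0,0],[0,0,0]],[[0,0,0],[0,0,0]],[[0,0,-0.15],[0,0,0]],[[0,0,-0.36],[0,0,0]],[[0,0,-0.36],[0,0,0]],[[0,0,-0.36],[0,0,0]],[[0,0,-0.36],[0,0,0]],[[0,0,-0.36],[0,0,0]]]' --claw 1

```text
clock: 20.9
tcp_pos: [0.5354, 0.1131, 0.1355]
orientation: [-1.199, -2.902, 0.002]
contact_force: [0.2, 0.5, -1.5]
grip_width: 0.0508
gripper_force: 63.0
```

Run:
```python
from h import *
say();force(8);slot('ready',2);slot('refill',5)
```

```text
t 20.9 [0.535 0.113 0.136] [-1.199e+00 -2.902e+00  2.000e-03] F [ 0.22  0.47 -1.48] w 0.0508
Fz mean -0.922 sd 0.334
ready 2 0.511 -0.294
shift [-1.078, -1.224, 0.046] turn [-0.0, -0.0, -0.532]
refill 5 0.431 0.327
shift [0.904, 0.308, 0.045] turn [-0.0, -0.0, -0.46]
```

servo_tool --commands '[[[0.18,0.06,0],[0,0,-0.09]],[[0.36,0.12,0],[0,0,-0.18]],[[0.54,0.18,0],[0,0,-0.27]],[[0.72,0.25,0],[0,0,-0.36]],[[0.9,0.308,0],[0,0,-0.46]],[[0.9,0.308,0],[0,0,-0.46]],[[0.9,0.308,0],[0,0,-0.46]],[[0.9,0.308,0.1],[0,0,-0.46]],[[0.9,0.308,0.22],[0,0,-0.46]],[[0.9,0.308,0.29],[0,0,-0.46]],[[0.9,0.308,0.32],[0,0,-0.46]],[[0.9,0.308,0.332],[0,0,-0.46]],[[0.9,0.308,0.332],[0,0,-0.46]],[[0.9,0.308,0.332],[0,0,-0.46]]]'

```text
clock: 22.7
tcp_pos: [0.4325, 0.326, 0.0544]
orientation: [0.1, 3.139, 0.001]
contact_force: [0.2, -1.4, -1.2]
grip_width: 0.0507
gripper_force: 63.3
```

Run:
```python
from h import *
say();print(*tubs(),sep='\n')
go(.553,.043,.145,0)
```

```text
t 22.7 [0.432 0.326 0.054] [1.000e-01 3.139e+00 1.000e-03] F [ 0.2  -1.39 -1.19] w 0.0507
[ 5.79e-01 -2.90e-01  6.20e-02  5.66e+02]
[5.65e-01 3.15e-01 6.20e-02 5.72e+02]
[5.53e-01 4.30e-02 6.20e-02 5.22e+02]
[ 5.53e-01 -1.25e-01  6.10e-02  5.30e+02]
[ 5.35e-01 -3.90e-02  5.90e-02  5.24e+02]
[4.94e-01 3.20e-01 6.10e-02 5.88e+02]
[4.48e-01 3.17e-01 6.10e-02 7.90e+01]
shift [-0.554, -1.1, -0.363] turn [0.0, 0.001, -0.04]
```

servo_tool --commands '[[[0,0,0.004],[0,0,0]],[[0,0,0.005],[0,0,0]]]'

```text
clock: 22.95
tcp_pos: [0.4322, 0.3263, 0.054]
orientation: [0.098, 3.139, 0.002]
contact_force: [-4.4, -4.7, 18.9]
grip_width: 0.0508
gripper_force: 65.0
```

servo_tool --commands '[[[0,0,0],[0,0,0]],[[0,0,0],[0,0,0]],[[0,0,0],[0,0,0]],[[0,0,-0.15],[0,0,0]],[[0,0,-0.32],[0,0,0]],[[0,0,-0.36],[0,0,0]],[[-0.1,-0.2,-0.36],[0,0,-0.04]],[[-0.45,-0.9,-0.36],[0,0,-0.04]],[[-0.45,-0.9,-0.36],[0,0,-0.04]],[[-0.45,-0.9,-0.36],[0,0,-0.04]],[[-0.45,-0.9,-0.36],[0,0,-0.04]],[[-0.45,-0.9,-0.36],[0,0,-0.04]],[[-0.45,-0.9,-0.36],[0,0,-0.04]]]' --claw 0.2

```text
clock: 24.25
tcp_pos: [0.53, 0.0934, 0.1419]
orientation: [-0.003, -3.141, 0.001]
contact_force: [0.0, 0.8, -0.7]
grip_width: 0.0684
gripper_force: 0.0
```

Run:
```python
from h import *
say();print(*tubs(),sep='\n');go(.553,.043,.046,0)
```

```text
t 24.2 [0.53  0.093 0.142] [-3.000e-03 -3.141e+00  1.000e-03] F [ 0.02  0.83 -0.73] w 0.0684
[ 5.79e-01 -2.91e-01  6.20e-02  5.62e+02]
[5.65e-01 3.15e-01 6.20e-02 5.73e+02]
[5.56e-01 4.00e-02 6.10e-02 3.20e+02]
[ 5.53e-01 -1.25e-01  5.90e-02  5.33e+02]
[ 5.35e-01 -3.90e-02  6.10e-02  5.21e+02]
[4.94e-01 3.21e-01 6.20e-02 5.91e+02]
[4.30e-01 3.25e-01 6.20e-02 6.07e+02]
shift [-0.094, -0.209, 0.383] turn [0.0, -0.001, 0.001]
```

servo_tool --commands '[[[-0.094,-0.209,0],[0,0,0]],[[-0.094,-0.209,0],[0,0,0]],[[-0.094,-0.209,0.0],[0,0,0]],[[-0.094,-0.209,0.2],[0,0,0]],[[-0.094,-0.209,0.382],[0,0,0]],[[-0.094,-0.209,0.382],[0,0,0]],[[-0.094,-0.209,0.382],[0,0,0]],[[-0.094,-0.209,0.382],[0,0,0]]]'

```text
clock: 25.1
tcp_pos: [0.5547, 0.0439, 0.0489]
orientation: [-0.004, 3.139, 0.001]
contact_force: [0.2, 0.2, 0.5]
grip_width: 0.068
gripper_force: 0.0
```

servo_tool --commands '[[[0,0,0],[0,0,0]],[[0,0,0],[0,0,0]],[[0,0,0],[0,0,0]],[[0,0,0],[0,0,0]],[[0,0,0],[0,0,0]],[[0,0,0],[0,0,0]],[[0,0,-0.15],[0,0,0]],[[0,0,-0.36],[0,0,0]],[[0,0,-0.36],[0,0,0]],[[0,0,-0.36],[0,0,0]],[[0,0,-0.36],[0,0,0]],[[0,0,-0.36],[0,0,0]]]' --claw 1

```text
clock: 26.3
tcp_pos: [0.5524, 0.0428, 0.1357]
orientation: [0.002, -3.139, 0.001]
contact_force: [-0.2, -0.2, -1.7]
grip_width: 0.0507
gripper_force: 62.8
```

Run:
```python
from h import *
say();force(8);slot('ready',2);slot('refill',0)
```

```text
t 26.3 [0.552 0.043 0.136] [ 2.000e-03 -3.139e+00  1.000e-03] F [-0.25 -0.25 -1.72] w 0.0507
Fz mean -1.067 sd 0.793
ready 2 0.511 -0.294
shift [0.171, -1.346, 0.046] turn [-0.0, -0.0, -0.032]
refill 0 0.561 0.239
shift [-0.033, 0.785, 0.046] turn [-0.0, -0.0, 0.04]
```

servo_tool --commands '[[[-0.01,0.18,0],[0,0,0]],[[-0.01,0.36,0],[0,0,0.04]],[[-0.02,0.54,0],[0,0,0.04]],[[-0.03,0.7,0],[0,0,0.04]],[[-0.033,0.785,0],[0,0,0.04]],[[-0.033,0.785,0],[0,0,0.04]],[[-0.033,0.785,0.1],[0,0,0.04]],[[-0.033,0.785,0.22],[0,0,0.04]],[[-0.033,0.785,0.29],[0,0,0.04]],[[-0.033,0.785,0.32],[0,0,0.04]],[[-0.033,0.785,0.332],[0,0,0.04]],[[-0.033,0.785,0.332],[0,0,0.04]],[[-0.033,0.785,0.334],[0,0,0.04]]]'

```text
clock: 28.0
tcp_pos: [0.5621, 0.2384, 0.0544]
orientation: [0.098, 3.139, 0.0]
contact_force: [-2.9, -1.1, 9.2]
grip_width: 0.0506
gripper_force: 63.7
```

Run:
```python
from h import *
say();print(*tubs(),sep='\n')
go(.535,-.039,.145,0)
```

```text
t 28.0 [0.562 0.238 0.054] [0.098 3.139 0.   ] F [-2.89 -1.09  9.16] w 0.0506
[ 5.79e-01 -2.90e-01  6.10e-02  5.65e+02]
[ 5.53e-01 -1.25e-01  5.90e-02  5.32e+02]
[ 5.35e-01 -3.90e-02  5.90e-02  5.23e+02]
shift [0.039, -1.114, -0.363] turn [0.0, 0.001, -0.04]
```

servo_tool --commands '[[[0,0,0],[0,0,0]],[[0,0,0],[0,0,0]],[[0,0,0],[0,0,0]],[[0,0,-0.15],[0,0,0]],[[0,0,-0.32],[0,0,0]],[[0,0,-0.36],[0,0,0]],[[0.0,-0.2,-0.36],[0,0,-0.04]],[[0.03,-0.92,-0.36],[0,0,-0.04]],[[0.03,-0.92,-0.36],[0,0,-0.04]],[[0.03,-0.92,-0.36],[0,0,-0.04]],[[0.03,-0.92,-0.36],[0,0,-0.04]],[[0.03,-0.92,-0.36],[0,0,-0.04]],[[0.03,-0.92,-0.36],[0,0,-0.04]]]' --claw 0.2

```text
clock: 29.35
tcp_pos: [0.5397, 0.0095, 0.1431]
orientation: [-0.0, -3.141, -0.0]
contact_force: [0.2, 0.7, 0.6]
grip_width: 0.0684
gripper_force: 0.0
```

Run:
```python
from h import *
say();print(*tubs(),sep='\n');go(.535,-.039,.046,0)
```

```text
t 29.4 [0.54  0.01  0.143] [-0.    -3.141 -0.   ] F [0.22 0.72 0.59] w 0.0684
[ 5.79e-01 -2.90e-01  6.20e-02  5.64e+02]
[5.65e-01 3.15e-01 6.20e-02 5.76e+02]
[5.59e-01 2.38e-01 6.20e-02 5.57e+02]
[ 5.53e-01 -1.25e-01  6.00e-02  5.33e+02]
[4.94e-01 3.21e-01 6.20e-02 5.88e+02]
[4.30e-01 3.26e-01 6.20e-02 6.16e+02]
shift [0.02, -0.2, 0.388] turn [0.0, -0.0, 0.001]
```

servo_tool --commands '[[[0.02,-0.198,0],[0,0,0]],[[0.02,-0.198,0],[0,0,0]],[[0.02,-0.198,0],[0,0,0]],[[0.02,-0.198,0.2],[0,0,0]],[[0.02,-0.198,0.386],[0,0,0]],[[0.02,-0.198,0.386],[0,0,0]],[[0.02,-0.198,0.386],[0,0,0]],[[0.02,-0.198,0.386],[0,0,0]]]'

```text
clock: 30.2
tcp_pos: [0.5366, -0.0389, 0.0489]
orientation: [-0.004, 3.138, 0.001]
contact_force: [-0.9, 0.4, 0.2]
grip_width: 0.0683
gripper_force: 0.0
```

servo_tool --commands '[[[0,0,0],[0,0,0]],[[0,0,0],[0,0,0]],[[0,0,0],[0,0,0]],[[0,0,0],[0,0,0]],[[0,0,0],[0,0,0]],[[0,0,0],[0,0,0]],[[0,0,-0.15],[0,0,0]],[[0,0,-0.36],[0,0,0]],[[0,0,-0.36],[0,0,0]],[[0,0,-0.36],[0,0,0]],[[0,0,-0.36],[0,0,0]],[[0,0,-0.36],[0,0,0]]]' --claw 1

```text
clock: 31.4
tcp_pos: [0.5336, -0.0393, 0.1355]
orientation: [0.003, -3.139, 0.0]
contact_force: [0.3, 0.8, -3.8]
grip_width: 0.0506
gripper_force: 65.0
```

Run:
```python
from h import *
say();force(8);slot('ready',2);slot('refill',2)
```

```text
t 31.4 [ 0.534 -0.039  0.136] [ 3.000e-03 -3.139e+00  0.000e+00] F [ 0.29  0.82 -3.81] w 0.0506
Fz mean -3.667 sd 0.575
ready 2 0.511 -0.294
shift [0.096, -1.017, 0.046] turn [-0.0, -0.0, -0.033]
refill 2 0.494 0.243
shift [0.163, 1.131, 0.046] turn [-0.0, -0.0, 0.04]
```

servo_tool --commands '[[[0.02,-0.18,0],[0,0,0]],[[0.04,-0.36,0],[0,0,-0.033]],[[0.06,-0.54,0],[0,0,-0.033]],[[0.08,-0.72,0],[0,0,-0.033]],[[0.096,-0.9,0],[0,0,-0.033]],[[0.096,-0.995,0],[0,0,-0.033]],[[0.096,-0.995,0],[0,0,-0.033]],[[0.096,-0.995,0.1],[0,0,-0.033]],[[0.096,-0.995,0.22],[0,0,-0.033]],[[0.096,-0.995,0.29],[0,0,-0.033]],[[0.096,-0.995,0.32],[0,0,-0.033]],[[0.096,-0.995,0.33],[0,0,-0.033]],[[0.096,-0.995,0.33],[0,0,-0.033]],[[0.096,-0.995,0.334],[0,0,-0.033]]]'

```text
clock: 33.2
tcp_pos: [0.512, -0.2883, 0.0544]
orientation: [-0.084, 3.139, -0.0]
contact_force: [-4.2, 2.6, 14.4]
grip_width: 0.0506
gripper_force: 66.4
```

Run:
```python
from h import *
say();print(*tubs(),sep='\n')
go(.553,-.125,.145,0)
```

```text
t 33.2 [ 0.512 -0.288  0.054] [-0.084  3.139 -0.   ] F [-4.2   2.62 14.42] w 0.0506
[ 5.79e-01 -2.91e-01  6.20e-02  5.61e+02]
[5.65e-01 3.15e-01 6.10e-02 5.74e+02]
[5.59e-01 2.38e-01 6.20e-02 5.59e+02]
[ 5.53e-01 -1.25e-01  5.90e-02  5.31e+02]
[4.94e-01 3.21e-01 6.20e-02 5.86e+02]
[4.30e-01 3.26e-01 6.20e-02 6.07e+02]
shift [-0.199, 0.643, -0.362] turn [-0.0, 0.001, 0.034]
```

servo_tool --commands '[[[0,0,0],[0,0,0]],[[0,0,0],[0,0,0]],[[0,0,0],[0,0,0]],[[0,0,-0.15],[0,0,0]],[[0,0,-0.32],[0,0,0]],[[0,0,-0.36],[0,0,0]],[[-0.05,0.2,-0.36],[0,0,0.034]],[[-0.2,0.643,-0.36],[0,0,0.034]],[[-0.2,0.643,-0.36],[0,0,0.034]],[[-0.2,0.643,-0.36],[0,0,0.034]],[[-0.2,0.643,-0.36],[0,0,0.034]],[[-0.2,0.643,-0.36],[0,0,0.034]]]' --claw 0.2

```text
clock: 34.45
tcp_pos: [0.5524, -0.1254, 0.1431]
orientation: [0.001, -3.141, 0.001]
contact_force: [-0.3, -1.0, 0.6]
grip_width: 0.0684
gripper_force: 0.0
```

Run:
```python
from h import *
say();print(*tubs(),sep='\n');go(.553,-.125,.046,0)
```

```text
t 34.5 [ 0.552 -0.125  0.143] [ 1.000e-03 -3.141e+00  1.000e-03] F [-0.29 -1.03  0.64] w 0.0684
[5.65e-01 3.15e-01 6.10e-02 5.77e+02]
[5.59e-01 2.38e-01 6.20e-02 5.60e+02]
[ 5.05e-01 -3.06e-01  6.80e-02  7.10e+01]
[4.94e-01 3.21e-01 6.20e-02 5.91e+02]
[4.30e-01 3.26e-01 6.20e-02 6.09e+02]
shift [-0.004, 0.006, 0.389] turn [-0.001, -0.0, -0.001]
```

servo_tool --commands '[[[-0.003,0,0.2],[0,0,0]],[[-0.003,0,0.387],[0,0,0]],[[-0.003,0,0.387],[0,0,0]],[[-0.003,0,0.387],[0,0,0]],[[-0.003,0,0.387],[0,0,0]]]'

```text
clock: 35.0
tcp_pos: [0.5547, -0.1267, 0.0488]
orientation: [0.003, 3.138, -0.001]
contact_force: [-0.4, 0.0, -0.1]
grip_width: 0.0679
gripper_force: 0.0
```

servo_tool --commands '[[[0,0,0],[0,0,0]],[[0,0,0],[0,0,0]],[[0,0,0],[0,0,0]],[[0,0,0],[0,0,0]],[[0,0,0],[0,0,0]],[[0,0,0],[0,0,0]],[[0,0,-0.15],[0,0,0]],[[0,0,-0.36],[0,0,0]],[[0,0,-0.36],[0,0,0]],[[0,0,-0.36],[0,0,0]],[[0,0,-0.36],[0,0,0]],[[0,0,-0.36],[0,0,0]]]' --claw 1

```text
clock: 36.2
tcp_pos: [0.5519, -0.1247, 0.1349]
orientation: [0.0, -3.138, -0.001]
contact_force: [-0.7, -0.6, -5.8]
grip_width: 0.0502
gripper_force: 66.3
```

Run:
```python
from h import *
say();force(8);slot('ready',5);slot('refill',2);print(*tubs(),sep='\n')
```

```text
t 36.2 [ 0.552 -0.125  0.135] [ 0.000e+00 -3.138e+00 -1.000e-03] F [-0.65 -0.55 -5.8 ] w 0.0502
Fz mean -5.292 sd 0.41
ready 5 0.439 -0.218
shift [0.457, -0.37, 0.045] turn [-0.0, -0.0, -0.033]
refill 2 0.494 0.243
shift [0.239, 1.473, 0.045] turn [-0.0, -0.0, 0.039]
[5.65e-01 3.15e-01 6.10e-02 5.69e+02]
[5.59e-01 2.38e-01 6.10e-02 5.60e+02]
[ 5.07e-01 -3.02e-01  6.70e-02  1.25e+02]
[4.94e-01 3.21e-01 6.20e-02 5.86e+02]
[4.30e-01 3.26e-01 6.10e-02 6.09e+02]
```

servo_tool --commands '[[[0.14,-0.11,0],[0,0,0]],[[0.28,-0.22,0],[0,0,-0.033]],[[0.4,-0.32,0],[0,0,-0.033]],[[0.457,-0.37,0],[0,0,-0.033]],[[0.457,-0.37,0],[0,0,-0.033]],[[0.457,-0.37,0.1],[0,0,-0.033]],[[0.457,-0.37,0.22],[0,0,-0.033]],[[0.457,-0.37,0.29],[0,0,-0.033]],[[0.457,-0.37,0.32],[0,0,-0.033]],[[0.457,-0.37,0.33],[0,0,-0.033]],[[0.457,-0.37,0.33],[0,0,-0.033]],[[0.457,-0.37,0.333],[0,0,-0.033]]]'

```text
clock: 37.85
tcp_pos: [0.4402, -0.2178, 0.0542]
orientation: [-0.082, 3.138, -0.001]
contact_force: [-4.1, 2.5, 13.3]
grip_width: 0.0507
gripper_force: 67.3
```

Run:
```python
from h import *
say();snap('scene','s2')
```

```text
t 37.9 [ 0.44  -0.218  0.054] [-8.200e-02  3.138e+00 -1.000e-03] F [-4.09  2.45 13.26] w 0.0507
```

View pics/s2.png

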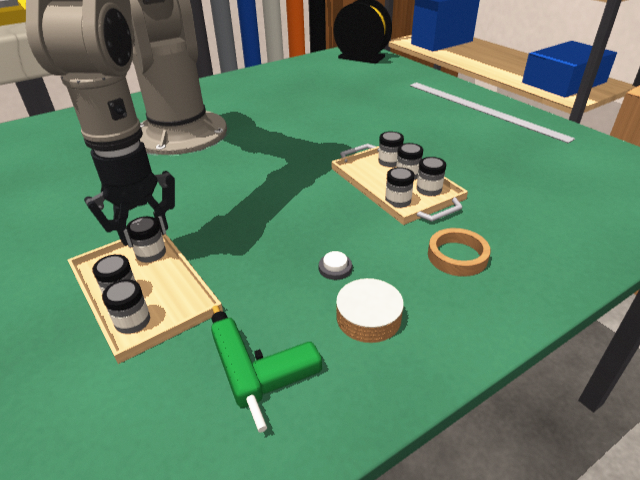

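Ready tray: three upright tubs at (113,275), (127,307) and (146,240), the last still in the gripper. Refill tray: four upright tubs near (410,165). The button at (335,262) is clear.

servo_tool --commands '[[[0,0,0],[0,0,0]],[[0,0,0],[0,0,0]],[[0,0,0],[0,0,0]],[[0,0,-0.15],[0,0,0]],[[0,0,-0.32],[0,0,0]],[[0,0,-0.36],[0,0,0]],[[-0.2,0.2,-0.36],[0,0,0.034]],[[-0.6,0.6,-0.36],[0,0,0.034]],[[-0.6,0.6,-0.36],[0,0,0.034]],[[-0.6,0.6,-0.36],[0,0,0.034]],[[-0.6,0.6,-0.36],[0,0,0.034]],[[-0.6,0.6,-0.36],[0,0,0.034]]]' --claw 0.2

```text
clock: 39.1
tcp_pos: [0.5822, -0.0575, 0.1425]
orientation: [0.005, -3.141, -0.001]
contact_force: [-0.9, -0.3, 0.2]
grip_width: 0.0691
gripper_force: 0.0
```

Run:
```python
from h import *
say();print(*tubs(),sep='\n')
o,im,d=snap('top','t2');W=cloud('top',o,d);im=im.astype(int)
w=(im.min(-1)>110)&(np.abs(W[...,1]-.02)<.06)&(W[...,0]>.6)&(W[...,0]<.69)
print(W[w].mean(0),w.sum(),W[w].min(0),W[w].max(0));go(.649,.0255,.08,0)
```

```text
t 39.1 [ 0.582 -0.057  0.143] [ 5.000e-03 -3.141e+00 -1.000e-03] F [-0.95 -0.32  0.2 ] w 0.0691
[ 5.79e-01 -2.90e-01  6.10e-02  5.64e+02]
[5.65e-01 3.16e-01 6.20e-02 5.73e+02]
[5.59e-01 2.38e-01 6.30e-02 5.56e+02]
[ 5.11e-01 -2.88e-01  6.10e-02  5.77e+02]
[4.94e-01 3.20e-01 6.20e-02 5.88e+02]
[ 4.38e-01 -2.17e-01  6.20e-02  5.79e+02]
[4.30e-01 3.26e-01 6.20e-02 6.09e+02]
[0.64963189 0.02530008 0.02315813] 256 [0.63279619 0.00705621 0.00762863] [0.66720854 0.04511209 0.02759048]
shift [-0.276, 0.349, 0.25] turn [-0.001, -0.001, -0.002]
```

servo_tool --commands '[[[-0.275,0.352,0],[0,0,0]],[[-0.275,0.352,0],[0,0,0]],[[-0.275,0.352,0],[0,0,0]],[[-0.275,0.352,0],[0,0,0]],[[-0.275,0.352,0],[0,0,0]],[[-0.275,0.352,0.2],[0,0,0]],[[-0.275,0.352,0.3],[0,0,0]],[[-0.275,0.352,0.3],[0,0,0]],[[-0.275,0.352,0.3],[0,0,0]],[[-0.275,0.352,0.3],[0,0,0]]]' --claw 1

```text
clock: 40.2
tcp_pos: [0.651, 0.0263, 0.0704]
orientation: [0.006, 3.139, -0.0]
contact_force: [-0.6, 0.8, -0.2]
grip_width: 0.0
gripper_force: 0.0
```

servo_tool --commands '[[[0,0,0.04],[0,0,0]],[[0,0,0.08],[0,0,0]],[[0,0,0.1],[0,0,0]],[[0,0,0.11],[0,0,0]],[[0,0,0.12],[0,0,0]],[[0,0,0.12],[0,0,0]],[[0,0,0.12],[0,0,0]]]'

```text
clock: 40.9
tcp_pos: [0.6497, 0.0279, 0.0384]
orientation: [-0.002, -3.141, -0.0]
contact_force: [-3.6, -0.7, 3.4]
grip_width: -0.0004
gripper_force: 1.6
```

Contact. Pressing further down to the stop.

servo_tool --commands '[[[0,0,0.01],[0,0,0]],[[0,0,0.018],[0,0,0]],[[0,0,0.018],[0,0,0]],[[0,0,0.018],[0,0,0]]]'

```text
clock: 41.3
tcp_pos: [0.6502, 0.0279, 0.035]
orientation: [0.003, 3.141, 0.001]
contact_force: [-5.9, 0.3, 13.6]
grip_width: -0.0005
gripper_force: 6.7
```

servo_tool --commands '[[[0,0,0.006],[0,0,0]],[[0,0,0.006],[0,0,0]],[[0,0,0.006],[0,0,0]]]'

```text
clock: 41.6
tcp_pos: [0.6503, 0.0279, 0.0348]
orientation: [0.003, 3.141, 0.002]
contact_force: [-10.8, 1.7, 24.1]
grip_width: 0.0004
gripper_force: 12.0
```

servo_tool --commands '[[[0,0,-0.04],[0,0,0]],[[0,0,-0.12],[0,0,0]],[[0,0,-0.3],[0,0,0]],[[0,0,-0.5],[0,0,0]],[[0.3,0,-0.6],[0,0,0]],[[0.5,0,-0.6],[0,0,0]],[[0.5,0,-0.6],[0,0,0]],[[0.5,0,-0.6],[0,0,0]],[[0.5,0,-0.6],[0,0,0]]]'

```text
clock: 42.5
tcp_pos: [0.5257, 0.0282, 0.1828]
orientation: [0.002, 3.139, 0.001]
contact_force: [0.8, -0.6, -0.6]
grip_width: -0.0001
gripper_force: 0.0
```

Run:
```python
from h import *
say();print(*tubs(),sep='\n')
o,im,d=snap('top','t3');W=cloud('top',o,d);im=im.astype(int)
w=(im.min(-1)>110)&(np.abs(W[...,1]-.02)<.06)&(W[...,0]>.6)&(W[...,0]<.69)
print(np.median(W[w],0))
snap('scene','s3')
```

```text
t 42.5 [0.526 0.028 0.183] [2.000e-03 3.139e+00 1.000e-03] F [ 0.82 -0.64 -0.6 ] w -0.0001
[ 5.79e-01 -2.91e-01  6.30e-02  5.62e+02]
[5.65e-01 3.15e-01 6.10e-02 5.75e+02]
[5.59e-01 2.38e-01 6.20e-02 5.61e+02]
[ 5.11e-01 -2.89e-01  6.20e-02  5.76e+02]
[4.94e-01 3.21e-01 6.20e-02 5.91e+02]
[ 4.38e-01 -2.17e-01  6.10e-02  5.82e+02]
[4.29e-01 3.26e-01 6.20e-02 6.10e+02]
[0.648352   0.02590262 0.02304292]
```

View pics/s3.png

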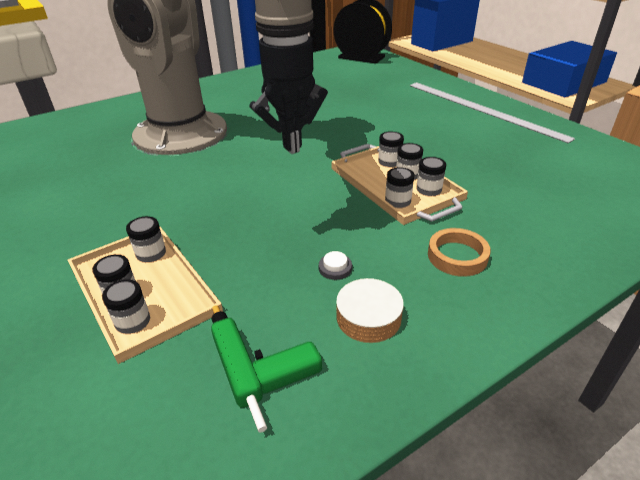

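The picture shows three tubs upright in the ready tray and four in the refill tray. The button at (335,262) is back up, and the glue gun, tape roll and sign blank haven't moved.

```bash
python3 -c "
from bench import r
print(r.hand_in())"
```

```text
the job is handed in; nothing more can be done
None
```

The job is handed in: all seven tubs were hefted and sorted, three heavy ones (about 390–540 g) in the ready tray and four light ones (about 120–180 g) in the refill tray, all upright; the call button was then pressed to its stop and released, and the glue gun, tape roll and sign blank were left alone.

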